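# Loosen the left-hand rotor nut of a slide spinner

## Robot

A 6-joint arm with a two-finger parallel gripper is mounted at the origin on the work surface. World frame = base frame: x ahead of the robot, y to its left, z up, the work surface at z = 0. Lengths are in m, angles in degrees, forces in N, time in s.
With the tool pointing down it reaches from about 0.35 to 0.875 m from the base axis. Payload 4.2 kg.
Tool frame: the origin (TCP) lies on the centre line of the jaws, within the pads' length; the fingertips stand tip_reach ahead of it and the grasp point (between the pads) is the TCP (tip_reach is the distance from the TCP to the fingertips, in m); z points along the fingers, y is the line along which they close (so a half turn about z gives the same grasp; the last joint's range is limited). The gripper opens to 87 mm and grips with 3 to 60 N. Pads are 19 mm wide; open, the fingers measure 117 mm over their backs; the gripper's body (75 mm by 190 mm) begins 51 mm behind the grasp point.
Start: joints at [86.035, 22.042, 0.453, 0, -68.411, -14.817], TCP at [0.201, 0.592, 0.242] pointing down, gripper open.
Joint ranges: [-179.83, 179.83], [-69.29, 118.12], [-61.27, 80.66], [-181.25, 117.63], [-171.15, -9.14], [-177.46, 177.46]. Speed limits (degrees/s): [159.86, 159.86, 180, 180, 180, 180].

## Interface

Orientations are given as a 3x3 rotation matrix whose columns are the frame's x, y, z axes.
In Python, from station import sense, capture, finish_job, tip_reach gives the robot as it stands.
- The arm moves only by the tool arm_command, never from a script. Its argument "deltas" is a list of rows, each a list of 7 numbers: the turn, a rotation vector about the tool's x, y, z in rad, then the shift along the tool's x, y, z in cm, then the closure, from -1 (fully open) to 1 (shut), so that 0 is half open. In form: [[rx, ry, rz, dx, dy, dz, hand], ...]. A call has 1 to 8 rows; each row is the pose to reach, as a shift and turn from the pose commanded when the call began, along the tool's axes at that moment; what a row does not reach only later rows make up. A row lasts 1/12 s, in which the tool goes at most 41.7 mm and 7.16 degrees, less where a joint would pass 70% of its speed; a pose out of reach is approached as far as the arm can. A call with a gripper value outside its range is refused whole. The fingers move at their own pace and stop on an object; the grip force is fixed at half the most. Time passes only in rows, so rows that repeat a pose let the fingers close. It gives the time, the measured TCP pose, the force, the opening and the grip force at its end, in the units of the state.
- sense(): the state, without advancing time (a new reading comes with each control period).
- capture(name): name is "scene" or "top" or "wrist"; returns a dict with "pixels" (400x640x3 uint8, blue, green, red), "fovy" (degrees; the focal length in pixels is half the picture's height over the tangent of half this angle, whatever the lens; pixels are square), "cx", "cy" (the principal point, pixels), "rvec" (rotation vector, rad) and "tvec" (3), from world to camera coordinates, as OpenCV has them. Camera axes: x right, y down, z forward; pixel columns grow to the right and rows downward; lengths in m; the calibration is good to about 2 mm. A picture is of the moment at which its call begins. There is no depth.
- finish_job(): hands the job in; it is judged then, once.
The state is a dict: "time_s": time; "joints": joint angles; "joint_velocities": joint speeds; "effort": joint torques, N m; "tcp_pos": TCP position; "ee_rot": TCP orientation; "wrist_force": force on the tool from outside, world axes, zero at the start; "moment": the same for the moment, N m; "gripper_width": opening from 0.0 (shut) to 1.0 (fully open); "gripper_force": force on a finger pad.
Only numpy, scipy, OpenCV 4.12 (cv2) and the standard library are available. Lean on these libraries where they do the work, as an engineer would, in place of code of your own. Each camera call takes 0.05 s, during which the arm holds its last target. There are 200 camera calls.

## Task

On the microscopy bench, the rotor of the slide spinner is held by the black winged nut at its centre, and nothing marks which way its thread runs. Try the nut anticlockwise (seen from above) first, until it stops dead after some 15 degrees; that shows a left-hand thread, so then loosen it clockwise by between a sixth and a quarter of a turn from where it stood, and let go. Leave the round timer dial on the spinner's front deck as it is set.

Things in the scene. Friction and masses are not known exactly. Their poses are not given: they have to be found in the camera images.
- rotor_nut (a joint): Turning of the black winged nut on the rotor's upright spindle, rad, positive CLOCKWISE from above. 0 to 0.04 as found. Anticlockwise it gives only to about -0.26 (15 degrees), a hard stop; clockwise it turns against a steady friction of about 0.1 N m, to 2.8 at most. It stays where left and does not rise as it turns. The rotor itself is locked.
- nut_wing (a point): Centre of the nut's wing, on the turning axis, 113 mm above the table; turns with the nut. The wing is an upright black plastic bar 56 mm long (x axis), 14 mm thick (y axis), 30 mm high (z axis, up): 98 to 128 mm above the table. Under it is only a neck 14 mm thick, and below 90 mm a 34 mm wide flange, the rotor and the bowl's rim (200 mm across).
- dial_pointer (a point): Pointer of the round black timer dial, on its top face 15 mm from its axis, 91 mm above the table. The dial is a plain disc 38 mm across, 20 mm high, with a white line; it turns easily and must keep its setting.
- spinner: Slide spinner: fixed white box, deck 70 mm above the table, with an open round grey bowl and two-armed aluminium rotor. Origin on the table under the rotor axis; box spans x -170 to +110 mm, y -110 to +110 mm (z up). The timer dial's axis is at x -135, y +50 mm. A jar (85 mm high) and a bottle (70 mm) stand beside it at +y, a flat slide tray lies at -y.

How it is judged:
By the outcome, as a careful person would: the job done as asked, in the order asked, and still so for the second after the job is handed in, with the robot touching nothing.
It also fails if it takes over 35 s, if anything falls off the work surface, if the arm or the gripper's body presses on something with over 40 N, if the wrist force passes 120 N, or if a joint passes its speed limit or range.

## Working session

There is one attempt and no reset: what is moved stays moved. The work goes in short steps, Python scripts to look and compute and a tool call to move; the robot and the scene stay as the last step left them, time stands still between calls to the robot, and variables do not carry over. Pictures are saved under pics/ and viewed, at most 10 in all, crops included, and the job is handed in when it is done.

Besides the shell and the picture viewer there is one more tool, called after "Request:" as name(argument=value, ...) on one line, values as JSON. arm_command: Moves the arm, as the interface text tells. Its arguments: {"type":"object","properties":{"deltas":{"type":"array"}},"required":["deltas"]}

```bash
mkdir -p pics; cat > h.py <<'E'
import numpy as np, cv2
from station import sense, capture, finish_job, tip_reach
def ray(c,u,v):
    R,_=cv2.Rodrigues(np.array(c["rvec"],float)); t=np.array(c["tvec"],float).ravel()
    f=200/np.tan(np.radians(c["fovy"])/2)
    return -R.T@t, R.T@np.array([(u-c["cx"])/f,(v-c["cy"])/f,1.])
def onplane(c,u,v,z):
    o,d=ray(c,u,v); return o+d*(z-o[2])/d[2]
def proj(c,p):
    f=200/np.tan(np.radians(c["fovy"])/2)
    K=np.array([[f,0,c["cx"]],[0,f,c["cy"]],[0,0,1.]])
    return cv2.projectPoints(np.array(p,float).reshape(-1,1,3),np.array(c["rvec"],float),np.array(c["tvec"],float),K,None)[0].reshape(-1,2)
E
python3 - <<'E'
from h import *
s=sense(); print(s, tip_reach)
import pickle
for n in ("top","scene"):
    c=capture(n); pickle.dump(c,open(n+".pkl","wb")); cv2.imwrite(f"pics/{n}0.png",c["pixels"]); print(n,c["fovy"],ray(c,320,200))
E
```

```text
{'time_s': 0.0, 'joints': array([ 8.60347812e+01,  2.20901441e+01,  3.79881508e-01, -2.94430253e-02,
       -6.84115894e+01, -1.48156398e+01]), 'joint_velocities': array([ 0.09965957,  0.11693128, -0.03041958,  0.01164476, -0.07017844,
        0.04532259]), 'effort': array([-4.88849237e-04, -3.90664744e+01,  1.87398130e+01,  4.21957210e+00,
        1.08404263e-02, -2.12801310e-04]), 'tcp_pos': array([0.20102526, 0.59119162, 0.24046559]), 'ee_rot': array([[ 9.46695843e-01, -3.22128222e-01, -6.23747046e-04],
       [-3.22128816e-01, -9.46693543e-01, -2.08853793e-03],
       [ 8.22797098e-05,  2.17813707e-03, -9.99997624e-01]]), 'wrist_force': array([0.04733816, 1.45249504, 0.46725268]), 'moment': array([ 0.01011875, -0.00133174,  0.05334659]), 'gripper_force': 0.0, 'gripper_width': 0.9997999276803131} 0.019
top 51.25899177106801 (array([0.46527436, 0.07753127, 0.75142032]), array([ 0.04199386, -0.01846491, -0.99897156]))
scene 50.319577411171466 (array([ 1.03583361, -0.04079602,  0.4604831 ]), array([-0.80018114,  0.1478416 , -0.58137597]))
```

View pics/top0.png

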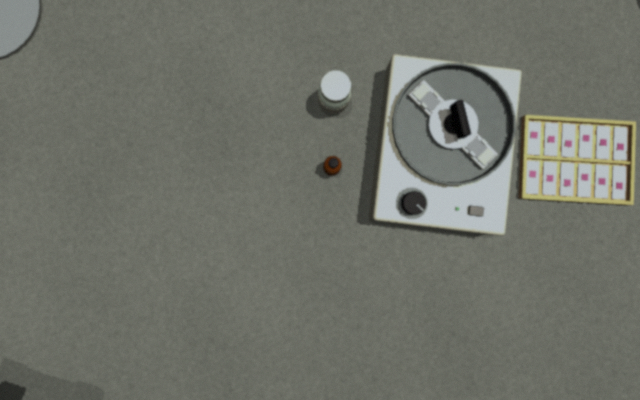

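View pics/scene0.png

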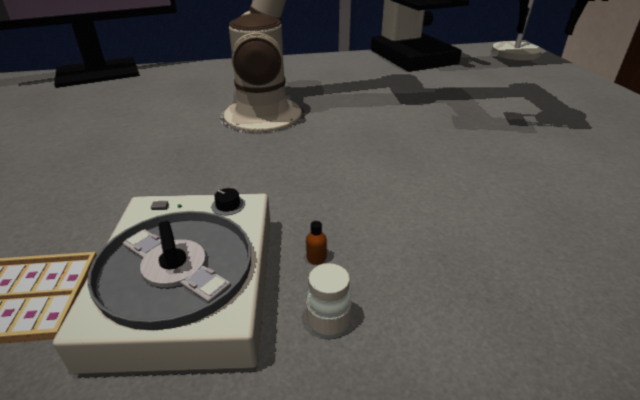

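The top view shows the black wing at about (459,118), its flange peeking out to the left, and the dial at (413,203). The scene view shows the wing at about (168,243). Next I'll measure the wing.

```bash
python3 - <<'E'
from h import *
import pickle
c=pickle.load(open("top.pkl","rb")); im=c["pixels"]
g=cv2.cvtColor(im,cv2.COLOR_BGR2GRAY)
cr=im[90:150,425:495]; cv2.imwrite("pics/crop0.png",cv2.resize(cr,None,fx=8,fy=8,interpolation=cv2.INTER_CUBIC))
# box deck corners z=.07
m=((im.min(2)>140)).astype(np.uint8); m[:, :370]=0; m[:,522:]=0; m[:50]=0;m[240:]=0
m=cv2.morphologyEx(m,cv2.MORPH_CLOSE,np.ones((5,5)))
k=max(cv2.findContours(m,cv2.RETR_EXTERNAL,cv2.CHAIN_APPROX_NONE)[0],key=cv2.contourArea)[:,0]
P=np.array([onplane(c,u,v,.07)[:2] for u,v in k],np.float32)
r=cv2.minAreaRect(P); print("box",r); print(cv2.boxPoints(r))
for thr in (25,35,45):
    m=np.zeros_like(g); m[95:145,435:485]=(g[95:145,435:485]<thr)
    n,l,st,ce=cv2.connectedComponentsWithStats(m); i=1+np.argmax(st[1:,4]); 
    k=cv2.findContours((l==i).astype(np.uint8),0,1)[0][0][:,0]
    P=np.array([onplane(c,u,v,.128)[:2] for u,v in k],np.float32); print(thr,st[i],cv2.minAreaRect(P))
for n,(u,v),z in (("bowlrim",(453,125),.09),("dial",(413,203),.09),("wing",(459,118),.128)): print(n,onplane(c,u,v,z))
E
```

```text
box ((0.5826670527458191, -0.14917445182800293), (0.21519735455513, 0.2749071717262268), 81.70240783691406)
[[ 0.4311243  -0.23581022]
 [ 0.70315367 -0.27548334]
 [ 0.7342098  -0.06253868]
 [ 0.46218044 -0.02286556]]
25 [445 104  20  33 365] ((0.6063198447227478, -0.1369144767522812), (0.050160963088274, 0.025474511086940765), 10.888934135437012)
35 [444 103  23  35 420] ((0.6063371896743774, -0.13765916228294373), (0.051606062799692154, 0.02798592299222946), 14.089014053344727)
45 [444 101  26  37 597] ((0.6078261733055115, -0.14009687304496765), (0.05370112136006355, 0.03476851060986519), 11.907649040222168)
bowlrim [ 0.60874969 -0.15098141  0.09      ]
dial [ 0.48496787 -0.0826014   0.09      ]
wing [ 0.61100027 -0.14735426  0.128     ]
```

View pics/crop0.png

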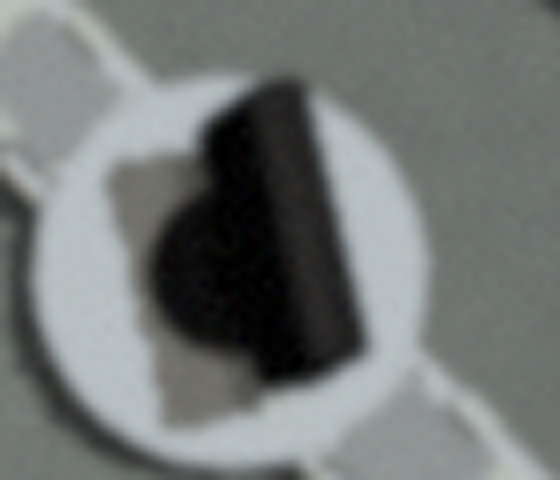

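The crop shows the wing's paler top face with corners near crop (255,85), (303,85), (365,345), (312,372). To its left are the dark side face, the flange and a shadow.

```bash
python3 - <<'E'
from h import *
import pickle
c=pickle.load(open("top.pkl","rb"))
q=np.array([(255,85),(303,85),(365,345),(312,372)])/8+np.array([424.6,89.6])
P=np.array([onplane(c,u,v,.128)[:2] for u,v in q]); C=P.mean(0)
print(P,C,[np.linalg.norm(P[i]-P[i-1]) for i in range(4)])
for a,b in((0,3),(1,2)):
    d=P[a]-P[b]; print("ang",np.degrees(np.arctan2(d[1],d[0])))
s=capture("scene"); ct=[*C,.128]
print(proj(s,[ct,[*C,.098]]))
cv2.imwrite("pics/scrop.png",cv2.resize(s["pixels"][200:300,110:230],None,fx=5,fy=5,interpolation=cv2.INTER_CUBIC))
st=sense();R=st["ee_rot"];print("tool-frame delta cm to (C,.2):",R.T@(np.array([*C,.2])-st["tcp_pos"])*100, np.degrees(np.arctan2(R[1,0],R[0,0])))
E
```

```text
[[ 0.63826024 -0.14449922]
 [ 0.6380795  -0.15363543]
 [ 0.58819814 -0.16358077]
 [ 0.58326892 -0.15333112]] [ 0.6119517  -0.15376164] [np.float64(0.055696022546416216), np.float64(0.009137992173226306), np.float64(0.05086314147441233), np.float64(0.01137332279105516)]
ang 9.124088809031898
ang 11.275765361184769
[[165.45047161 233.44480989]
 [170.53655527 251.77006431]]
tool-frame delta cm to (C,.2): [62.89462228 57.29800031  4.17610236] -18.788907850293707
```

View pics/scrop.png

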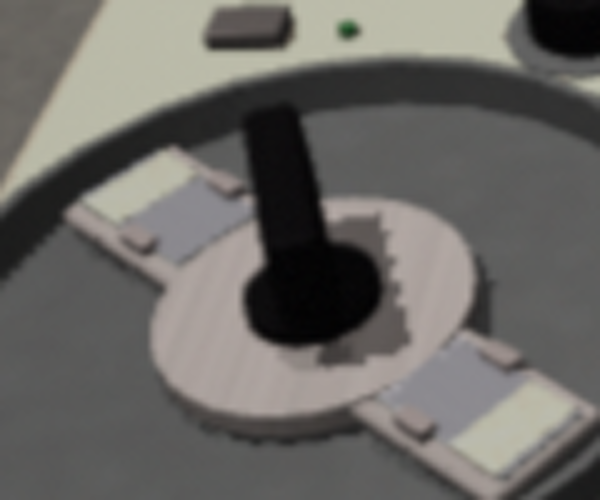

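Request:
arm_command(deltas=[[0, 0, -0.51, 62.9, 57.3, 0, -1], [0, 0, -0.51, 62.9, 57.3, 0, -1], [0, 0, -0.51, 62.9, 57.3, 0, -1], [0, 0, -0.51, 62.9, 57.3, 0, -1], [0, 0, -0.51, 62.9, 57.3, 0, -1], [0, 0, -0.51, 62.9, 57.3, 0, -1], [0, 0, -0.51, 62.9, 57.3, 0, -1], [0, 0, -0.51, 62.9, 57.3, 0, -1]])

```text
time_s: 0.82
tcp_pos: [0.3625, 0.2978, 0.2416]
ee_rot: [[0.983, 0.182, -0.0], [0.182, -0.983, 0.0], [-0.0, -0.0, -1.0]]
wrist_force: [1.1, -0.0, 0.3]
gripper_width: 0.995
gripper_force: 0.0
```

```bash
cat > d.py <<'E'
from h import *
import sys
x,y,z,a=map(float,sys.argv[1:5])
s=sense();R=s["ee_rot"];yaw=np.degrees(np.arctan2(R[1,0],R[0,0]))
print("t",s["time_s"],"pos",s["tcp_pos"].round(4),"yaw",yaw.round(2),"q",s["joints"].round(1),"w",s["gripper_width"],"gf",s["gripper_force"],"F",s["wrist_force"].round(1),"M",s["moment"].round(2))
T=np.array([[np.cos(np.radians(a)),np.sin(np.radians(a)),0],[np.sin(np.radians(a)),-np.cos(np.radians(a)),0],[0,0,-1]])
print("delta",cv2.Rodrigues(R.T@T)[0].ravel().round(3),(R.T@(np.array([x,y,z])-s["tcp_pos"])*100).round(2))
E
python3 d.py .612 -.153 .24 10.5
```

```text
t 0.8167 pos [0.3625 0.2978 0.2416] yaw 10.47 q [ 59.3   6.7 -20.5  -0.  -62.8  41.2] w 0.9950060384290582 gf 0.0 F [ 1.1 -0.   0.3] M [ 0.   -0.12  0.  ]
delta [-0.  0. -0.] [16.34 48.86  0.15]
```

Request:
arm_command(deltas=[[0, 0, 0, 16.3, 48.9, 0, -1], [0, 0, 0, 16.3, 48.9, 0, -1], [0, 0, 0, 16.3, 48.9, 0, -1], [0, 0, 0, 16.3, 48.9, 0, -1], [0, 0, 0, 16.3, 48.9, 0, -1], [0, 0, 0, 16.3, 48.9, 0, -1], [0, 0, 0, 16.3, 48.9, 0, -1], [0, 0, 0, 16.3, 48.9, 0, -1]])

```text
time_s: 1.48
tcp_pos: [0.5236, 0.0059, 0.2415]
ee_rot: [[0.983, 0.181, -0.0], [0.181, -0.983, 0.0], [-0.0, -0.0, -1.0]]
wrist_force: [1.0, 1.2, 0.0]
gripper_width: 1.003
gripper_force: 0.0
```

```bash
python3 d.py .612 -.153 .22 10.5
```

```text
t 1.4833 pos [0.5236 0.0059 0.2415] yaw 10.44 q [ 18.4  12.2 -13.7  -0.  -64.2  82. ] w 1.0028963229617076 gf 0.0 F [1.  1.2 0. ] M [ 0.08 -0.08 -0.02]
delta [-0.     0.    -0.001] [ 5.81 17.23  2.15]
```

Request:
arm_command(deltas=[[0, 0, 0, 5.8, 17.2, 0, -1], [0, 0, 0, 5.8, 17.2, 0, -1], [0, 0, 0, 5.8, 17.2, 0, -1], [0, 0, 0, 5.8, 17.2, 0, -1], [0, 0, 0, 5.8, 17.2, 0, -1], [0, 0, 0, 5.8, 17.2, 0, -1], [0, 0, 0, 5.8, 17.2, 2, -1], [0, 0, 0, 5.8, 17.2, 2, -1]])

```text
time_s: 2.15
tcp_pos: [0.6091, -0.15, 0.2177]
ee_rot: [[0.984, 0.18, -0.007], [0.18, -0.984, 0.002], [-0.007, -0.003, -1.0]]
wrist_force: [-1.6, -0.2, -1.8]
gripper_width: 1.003
gripper_force: 0.0
```

```bash
python3 d.py .612 -.153 .117 10.5; python3 -c "
from h import *
c=capture('wrist');cv2.imwrite('pics/w1.png',c['pixels']);print(proj(c,[[.612,-.153,.128]]),ray(c,320,200))"
```

```text
t 2.15 pos [ 0.6091 -0.15    0.2177] yaw 10.37 q [  0.9  23.4  -0.9  -0.1 -66.1  99.6] w 1.0033171189563983 gf 0.0 F [-1.6 -0.2 -1.8] M [0.   0.09 0.01]
delta [-0.003  0.007 -0.002] [ 0.3   0.38 10.07]
[[321.0488674 208.3391894]] (array([ 0.69169014, -0.13528817,  0.36105883]), array([-0.29937003, -0.06413606, -0.95206106]))
```

View pics/w1.png

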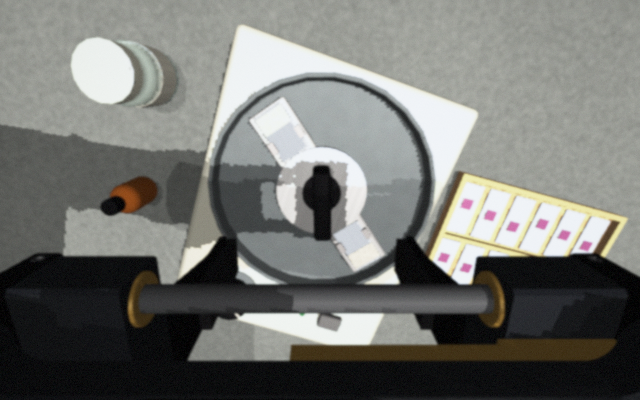

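The wrist view shows the wing upright between the open fingers, from about (321,168) to (322,240). It is aligned in yaw. I'll check its centre more precisely now that the arm is standing.

Request:
arm_command(deltas=[[0, 0, 0, 0, 0, 0, -1], [0, 0, 0, 0, 0, 0, -1], [0, 0, 0, 0, 0, 0, -1]])

```text
time_s: 2.45
tcp_pos: [0.6117, -0.1501, 0.2228]
ee_rot: [[0.983, 0.182, 0.002], [0.182, -0.983, -0.0], [0.002, 0.001, -1.0]]
wrist_force: [-0.1, 0.3, 0.3]
gripper_width: 0.998
gripper_force: 0.0
```

```bash
python3 d.py .612 -.153 .117 10.5; python3 - <<'E'
from h import *
c=capture('wrist'); g=cv2.cvtColor(c['pixels'],cv2.COLOR_BGR2GRAY)
cv2.imwrite('pics/w2.png',cv2.resize(g[150:260,270:380],None,fx=5,fy=5,interpolation=cv2.INTER_CUBIC))
print(proj(c,[[.612,-.153,.128],[.612,-.153,.09]]))
for thr in (25,35,50):
    m=(g<thr); rows=[]
    for v in range(155,258):
        u=np.flatnonzero(m[v,290:355])
        if len(u): rows.append((v,u[0]+290,u[-1]+290))
    print(thr,rows[0],rows[-1],[r for r in rows if r[0]%6==0])
for u,v in ((321,168),(322,240),(321.5,204)): print(onplane(c,u,v,.128))
E
```

```text
t 2.45 pos [ 0.6117 -0.1501  0.2228] yaw 10.51 q [  0.9  23.2  -0.5   0.  -66.2  99.6] w 0.99777372668985 gf 0.0 F [-0.1  0.3  0.3] M [-0.06  0.07  0.02]
delta [ 0.001 -0.002  0.   ] [-0.05  0.29 10.58]
[[319.85487512 210.30271368]
 [319.35456007 196.29520589]]
25 (170, np.int64(315), np.int64(325)) (240, np.int64(317), np.int64(326)) [(174, np.int64(313), np.int64(326)), (180, np.int64(312), np.int64(328)), (186, np.int64(309), np.int64(334)), (192, np.int64(304), np.int64(336)), (198, np.int64(304), np.int64(336)), (204, np.int64(306), np.int64(334)), (210, np.int64(312), np.int64(328)), (216, np.int64(314), np.int64(327)), (222, np.int64(314), np.int64(327)), (228, np.int64(314), np.int64(327)), (234, np.int64(314), np.int64(328)), (240, np.int64(317), np.int64(326))]
35 (169, np.int64(318), np.int64(323)) (240, np.int64(315), np.int64(327)) [(174, np.int64(313), np.int64(327)), (180, np.int64(311), np.int64(329)), (186, np.int64(306), np.int64(334)), (192, np.int64(303), np.int64(337)), (198, np.int64(303), np.int64(337)), (204, np.int64(305), np.int64(335)), (210, np.int64(311), np.int64(329)), (216, np.int64(313), np.int64(328)), (222, np.int64(314), np.int64(328)), (228, np.int64(314), np.int64(328)), (234, np.int64(314), np.int64(328)), (240, np.int64(315), np.int64(327))]
50 (169, np.int64(316), np.int64(325)) (241, np.int64(317), np.int64(319)) [(174, np.int64(313), np.int64(327)), (180, np.int64(311), np.int64(329)), (186, np.int64(305), np.int64(335)), (192, np.int64(303), np.int64(337)), (198, np.int64(303), np.int64(337)), (204, np.int64(305), np.int64(335)), (210, np.int64(310), np.int64(330)), (216, np.int64(313), np.int64(328)), (222, np.int64(313), np.int64(328)), (228, np.int64(313), np.int64(328)), (234, np.int64(313), np.int64(329)), (240, np.int64(315), np.int64(328))]
[ 0.64505671 -0.14760854  0.128     ]
[ 0.58755904 -0.15938163  0.128     ]
[ 0.61730421 -0.15329108  0.128     ]
```

View pics/w2.png

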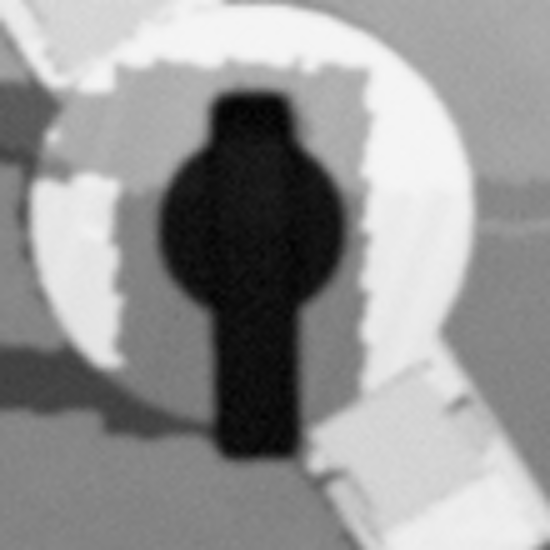

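Request:
arm_command(deltas=[[0, 0, 0, 0.1, 0.35, 2, -1], [0, 0, 0, 0.1, 0.35, 4, -1], [0, 0, 0, 0.1, 0.35, 6, -1], [0, 0, 0, 0.1, 0.35, 8, -1], [0, 0, 0, 0.1, 0.35, 9, -1], [0, 0, 0, 0.1, 0.35, 10, -1], [0, 0, 0, 0.1, 0.35, 10.5, -1], [0, 0, 0, 0.1, 0.35, 10.5, -1]])

```text
time_s: 3.17
tcp_pos: [0.6128, -0.1538, 0.116]
ee_rot: [[0.983, 0.181, -0.001], [0.181, -0.983, 0.0], [-0.001, -0.0, -1.0]]
wrist_force: [0.3, 0.1, -0.3]
gripper_width: 1.001
gripper_force: 0.0
```

Request:
arm_command(deltas=[[0, 0, 0, 0, 0, 0, -1], [0, 0, 0, 0, 0, 0, -0.5], [0, 0, 0, 0, 0, 0, 0], [0, 0, 0, 0, 0, 0, 0.3], [0, 0, 0, 0, 0, 0, 0.5], [0, 0, 0, 0, 0, 0, 1], [0, 0, 0, 0, 0, 0, 1], [0, 0, 0, 0, 0, 0, 1]])

```text
time_s: 3.83
tcp_pos: [0.613, -0.154, 0.1166]
ee_rot: [[0.983, 0.181, 0.0], [0.181, -0.983, -0.0], [0.0, 0.0, -1.0]]
wrist_force: [0.6, 0.1, -0.8]
gripper_width: 0.549
gripper_force: 0.0
```

```bash
python3 d.py .613 -.1535 .117 25.5
```

```text
t 3.8333 pos [ 0.613  -0.154   0.1166] yaw 10.44 q [  0.5  28.9  -7.7   0.  -53.4  99.9] w 0.5491170280214865 gf 0.0 F [ 0.6  0.1 -0.8] M [-0.04  0.05  0.06]
delta [ 0.    -0.    -0.263] [ 0.01 -0.05 -0.04]
```

Request:
arm_command(deltas=[[0, 0, 0, 0, 0, 0, 1], [0, 0, 0, 0, 0, 0, 1], [0, 0, 0, 0, 0, 0, 1], [0, 0, 0, 0, 0, 0, 1], [0, 0, 0, 0, 0, 0, 1], [0, 0, 0, 0, 0, 0, 1], [0, 0, 0, 0, 0, 0, 1], [0, 0, 0, 0, 0, 0, 1]])

```text
time_s: 4.5
tcp_pos: [0.6129, -0.1536, 0.1165]
ee_rot: [[0.983, 0.181, -0.0], [0.181, -0.983, 0.0], [-0.0, -0.0, -1.0]]
wrist_force: [-1.7, 2.3, 0.1]
gripper_width: 0.156
gripper_force: 30.0
```

```bash
python3 d.py .613 -.1535 .117 25.5
```

```text
t 4.5 pos [ 0.6129 -0.1536  0.1165] yaw 10.45 q [  0.6  28.9  -7.7  -0.  -53.4  99.9] w 0.15621823177783845 gf 29.999627619981766 F [-1.7  2.3  0.1] M [0.53 0.12 0.07]
delta [-0.     0.    -0.263] [ 0.01 -0.01 -0.05]
```

Request:
arm_command(deltas=[[0, 0, -0.03, 0, 0, 0, 1], [0, 0, -0.07, 0, 0, 0, 1], [0, 0, -0.11, 0, 0, 0, 1], [0, 0, -0.15, 0, 0, 0, 1], [0, 0, -0.18, 0, 0, 0, 1], [0, 0, -0.21, 0, 0, 0, 1], [0, 0, -0.22, 0, 0, 0, 1], [0, 0, -0.22, 0, 0, 0, 1]])

```text
time_s: 5.17
tcp_pos: [0.6129, -0.1535, 0.1165]
ee_rot: [[0.92, 0.391, -0.0], [0.391, -0.92, 0.001], [0.0, -0.001, -1.0]]
wrist_force: [-0.2, 3.1, 0.6]
gripper_width: 0.159
gripper_force: 30.0
```

```bash
python3 d.py .613 -.1535 .117 25.5
```

```text
t 5.1667 pos [ 0.6129 -0.1535  0.1165] yaw 23.02 q [  0.6  28.9  -7.7  -0.  -53.5 112.5] w 0.15924645931319997 gf 29.99919069930911 F [-0.2  3.1  0.6] M [ 1.08  0.2  -0.07]
delta [-0.001 -0.    -0.043] [ 0.01  0.01 -0.05]
```

Request:
arm_command(deltas=[[0, 0, -0.02, 0, 0, 0, 1], [0, 0, -0.03, 0, 0, 0, 1], [0, 0, -0.04, 0, 0, 0, 1], [0, 0, -0.05, 0, 0, 0, 1], [0, 0, -0.05, 0, 0, 0, 1]])

```text
time_s: 5.58
tcp_pos: [0.6129, -0.1534, 0.1165]
ee_rot: [[0.899, 0.438, -0.0], [0.438, -0.899, 0.001], [0.0, -0.001, -1.0]]
wrist_force: [-0.6, 4.8, 1.0]
gripper_width: 0.161
gripper_force: 30.0
```

```bash
python3 d.py .613 -.1535 .117 25.5
```

```text
t 5.5833 pos [ 0.6129 -0.1534  0.1165] yaw 25.95 q [  0.6  28.9  -7.7  -0.  -53.5 115.4] w 0.16093007273326954 gf 29.999423269182444 F [-0.6  4.8  1. ] M [ 1.46  0.32 -0.12]
delta [-0.001 -0.     0.008] [ 0.01  0.01 -0.05]
```

Request:
arm_command(deltas=[[0, 0, -0.01, 0, 0, 0, 1], [0, 0, -0.02, 0, 0, 0, 1], [0, 0, -0.03, 0, 0, 0, 1], [0, 0, -0.03, 0, 0, 0, 1]])

```text
time_s: 5.92
tcp_pos: [0.6129, -0.1534, 0.1165]
ee_rot: [[0.887, 0.463, -0.0], [0.463, -0.887, 0.001], [0.0, -0.001, -1.0]]
wrist_force: [-0.7, 5.7, 1.1]
gripper_width: 0.163
gripper_force: 30.0
```

```bash
python3 d.py .613 -.1535 .117 25.5
```

```text
t 5.9167 pos [ 0.6129 -0.1534  0.1165] yaw 27.56 q [ 6.00e-01  2.89e+01 -7.70e+00 -1.00e-01 -5.35e+01  1.17e+02] w 0.16250379377618848 gf 29.999524410814047 F [-0.7  5.7  1.1] M [ 1.49  0.28 -0.49]
delta [-0.001 -0.     0.036] [ 0.01  0.01 -0.05]
```

Request:
arm_command(deltas=[[0, 0, -0.01, 0, 0, 0, 1], [0, 0, -0.02, 0, 0, 0, 1], [0, 0, -0.03, 0, 0, 0, 1], [0, 0, -0.03, 0, 0, 0, 1]])

```text
time_s: 6.25
tcp_pos: [0.613, -0.1534, 0.1165]
ee_rot: [[0.873, 0.488, 0.0], [0.488, -0.873, 0.001], [0.001, -0.001, -1.0]]
wrist_force: [-1.7, 6.4, 0.6]
gripper_width: 0.161
gripper_force: 30.0
```

```bash
python3 d.py .613 -.1535 .117 25.5
```

```text
t 6.25 pos [ 0.613  -0.1534  0.1165] yaw 29.22 q [ 6.000e-01  2.890e+01 -7.700e+00 -1.000e-01 -5.340e+01  1.187e+02] w 0.16060243630263518 gf 30.000092242844403 F [-1.7  6.4  0.6] M [ 1.54  0.2  -0.74]
delta [-0.001 -0.001  0.065] [-0.01  0.01 -0.05]
```

The moment rose to 0.74 N m with the nut no longer following, so the hard stop is confirmed. Now clockwise.

Request:
arm_command(deltas=[[0, 0, 0.05, 0, 0, 0, 1], [0, 0, 0.13, 0, 0, 0, 1], [0, 0, 0.22, 0, 0, 0, 1], [0, 0, 0.32, 0, 0, 0, 1], [0, 0, 0.42, 0, 0, 0, 1], [0, 0, 0.52, 0, 0, 0, 1], [0, 0, 0.62, 0, 0, 0, 1], [0, 0, 0.7, 0, 0, 0, 1]])

```text
time_s: 6.92
tcp_pos: [0.6131, -0.154, 0.1165]
ee_rot: [[0.982, -0.19, 0.0], [-0.19, -0.982, -0.0], [0.0, 0.0, -1.0]]
wrist_force: [-0.5, 3.3, -0.6]
gripper_width: 0.157
gripper_force: 30.0
```

```bash
python3 d.py .613 -.1535 .117 -57
```

```text
t 6.9167 pos [ 0.6131 -0.154   0.1165] yaw -10.96 q [  0.5  28.9  -7.7   0.  -53.4  78.5] w 0.1570574997715405 gf 29.996937615796924 F [-0.5  3.3 -0.6] M [0.77 0.15 0.09]
delta [ 0.    -0.     0.804] [-0.02 -0.05 -0.05]
```

Request:
arm_command(deltas=[[0, 0, 0.1, 0, 0, 0, 1], [0, 0, 0.2, 0, 0, 0, 1], [0, 0, 0.3, 0, 0, 0, 1], [0, 0, 0.4, 0, 0, 0, 1], [0, 0, 0.5, 0, 0, 0, 1], [0, 0, 0.6, 0, 0, 0, 1], [0, 0, 0.7, 0, 0, 0, 1], [0, 0, 0.76, 0, 0, 0, 1]])

```text
time_s: 7.58
tcp_pos: [0.6126, -0.1547, 0.1165]
ee_rot: [[0.581, -0.814, -0.001], [-0.814, -0.581, -0.001], [0.0, 0.001, -1.0]]
wrist_force: [-0.9, 0.4, 0.6]
gripper_width: 0.159
gripper_force: 30.0
```

Request:
arm_command(deltas=[[0, 0, 0.04, 0, 0, 0, 1], [0, 0, 0.04, 0, 0, 0, 1], [0, 0, 0.04, 0, 0, 0, 1]])

```text
time_s: 7.83
tcp_pos: [0.6126, -0.1547, 0.1165]
ee_rot: [[0.551, -0.834, -0.001], [-0.834, -0.551, -0.001], [0.0, 0.001, -1.0]]
wrist_force: [-1.7, -2.4, 1.4]
gripper_width: 0.159
gripper_force: 30.0
```

```bash
python3 d.py .613 -.1535 .117 -57
```

```text
t 7.8333 pos [ 0.6126 -0.1547  0.1165] yaw -56.55 q [  0.5  28.9  -7.7   0.1 -53.5  32.9] w 0.1588449195991412 gf 30.000030803494155 F [-1.7 -2.4  1.4] M [-0.15  0.41 -0.08]
delta [ 0.001 -0.     0.008] [-0.08 -0.1  -0.05]
```

Request:
arm_command(deltas=[[0, 0, 0, 0, 0, 0, 0], [0, 0, 0, 0, 0, 0, 0], [0, 0, 0, 0, 0, 0, 0], [0, 0, 0, 0, 0, 0, 0], [0, 0, 0, 0, 0, 0, 0], [0, 0, 0, 0, 0, 0, 0], [0, 0, 0, 0, 0, 0, 0], [0, 0, 0, 0, 0, 0, 0]])

```text
time_s: 8.5
tcp_pos: [0.613, -0.1539, 0.1165]
ee_rot: [[0.551, -0.835, 0.0], [-0.835, -0.551, -0.0], [0.0, 0.0, -1.0]]
wrist_force: [-0.0, -0.6, 0.1]
gripper_width: 0.495
gripper_force: 0.0
```

Request:
arm_command(deltas=[[0, 0, 0, 0, 0, -0.5, 0], [0, 0, 0, 0, 0, -2, 0], [0, 0, 0, 0, 0, -4, 0], [0, 0, 0, 0, 0, -6, 0], [0, 0, 0, 0, 0, -8, 0], [0, 0, 0, 0, 0, -10, 0], [0, 0, 0, 0, 0, -10.5, 0], [0, 0, 0, 0, 0, -10.5, 0]])

```text
time_s: 9.17
tcp_pos: [0.6139, -0.154, 0.2238]
ee_rot: [[0.551, -0.835, 0.005], [-0.835, -0.551, -0.0], [0.003, -0.004, -1.0]]
wrist_force: [-0.2, 0.1, -0.1]
gripper_width: 0.504
gripper_force: 0.0
```

```bash
python3 d.py .613 -.1535 .22 -57; python3 - <<'E'
from h import *
c=capture('wrist'); cv2.imwrite('pics/w3.png',c['pixels'])
C=np.array([.613,-.1535]); 
for a in (-45,-50,-53,-57,-61):
    d=.028*np.array([np.cos(np.radians(a)),np.sin(np.radians(a))]); print(a,proj(c,[[*(C+d),.128],[*(C-d),.128]]).round(1).tolist())
E
```

```text
t 9.1667 pos [ 0.6139 -0.154   0.2238] yaw -56.59 q [  0.5  23.4  -0.1   0.  -66.3  32.9] w 0.5036182775099779 gf 0.0 F [-0.2  0.1 -0.1] M [ 0.06 -0.04 -0.11]
delta [-0.004 -0.003  0.007] [-0.09  0.05  0.38]
-45 [[310.3, 175.9], [324.6, 242.3]]
-50 [[313.5, 175.4], [321.6, 242.8]]
-53 [[315.4, 175.3], [319.8, 242.9]]
-57 [[318.0, 175.2], [317.4, 243.0]]
-61 [[320.6, 175.3], [314.9, 242.9]]
```

View pics/w3.png

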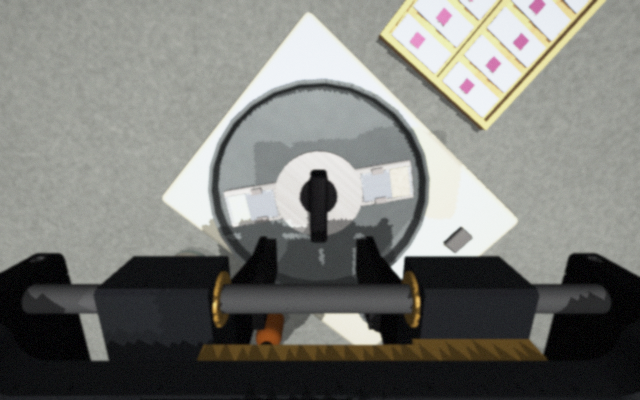

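The wing now runs from (319,170) to (318,241), at about -57°. That is about 67° clockwise of where it stood, the gripper is clear of it, and nothing came near the dial.

Request:
arm_command(deltas=[[0, 0, 0, 0, 0, -2, 0], [0, 0, 0, 0, 0, -2, 0], [0, 0, 0, 0, 0, -2, 0]])

```text
time_s: 9.47
tcp_pos: [0.613, -0.1539, 0.2408]
ee_rot: [[0.55, -0.835, -0.0], [-0.835, -0.55, 0.0], [-0.0, -0.0, -1.0]]
wrist_force: [-0.6, -0.4, 0.2]
gripper_width: 0.504
gripper_force: 0.0
```

```bash
python3 -c "
from h import *
print(finish_job())"
```

```text
the job is handed in; nothing more can be done
None
```

I turned the nut anticlockwise to its hard stop (about 16°), then clockwise to about 67° past where it first stood, and let go without going near the timer dial; the job was handed in at 9.5 s.

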